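# Load the wide-mouth bottles into their trays

### The job

Load the three empty bottle trays for the analyser: stand each round wide-mouth bottle (the ones with the broad cap) in the tray of its own size, the small bottle in the small tray, the medium in the medium and the large in the large, each upright on the tray's floor. Keep the bottles upright on the way, and leave the two narrow-necked bottles standing where they are.

Things in the scene. Friction and masses are not known exactly. Their poses are not given: they have to be found in the camera images.
- bottle_small_mid (a point): Centre of the small round wide-mouth bottle, half-way up (40 mm above its underside). White plastic, 30 mm diameter, 80 mm tall; straight side wall from the bottom up to 56 mm, then a broad ribbed white screw cap 26 mm across, nearly as wide as the bottle. z axis up. Loose, 45 to 85 g, stands on the bench.
- tray_small: The small bottle tray: square grey sheet-metal tray, open on top, fixed to the bench. Inside 46 x 46 mm, outside 52 x 52 mm, walls 3 mm thick, 18 mm high over all, floor 3 mm thick, a gap in the middle of one wall (the -x one). Origin: centre of its underside, on the bench; z up, x and y along its walls.
- bottle_medium_mid (a point): Centre of the medium round wide-mouth bottle, half-way up (45 mm above its underside). White plastic, 47 mm diameter, 90 mm tall; straight side wall from the bottom up to 66 mm, then a broad ribbed white screw cap 40 mm across, nearly as wide as the bottle. z axis up. Loose, 105 to 200 g, stands on the bench.
- tray_medium: The medium bottle tray: square grey sheet-metal tray, open on top, fixed to the bench. Inside 63 x 63 mm, outside 69 x 69 mm, walls 3 mm thick, 18 mm high over all, floor 3 mm thick, a gap in the middle of one wall (the -x one). Origin: centre of its underside, on the bench; z up, x and y along its walls.
- bottle_large_mid (a point): Centre of the large round wide-mouth bottle, half-way up (50 mm above its underside). White plastic, 64 mm diameter, 100 mm tall; straight side wall from the bottom up to 76 mm, then a broad ribbed white screw cap 55 mm across, nearly as wide as the bottle. z axis up. Loose, 200 to 380 g, stands on the bench.
- tray_large: The large bottle tray: square grey sheet-metal tray, open on top, fixed to the bench. Inside 80 x 80 mm, outside 86 x 86 mm, walls 3 mm thick, 18 mm high over all, floor 3 mm thick, a gap in the middle of one wall (the -x one). Origin: centre of its underside, on the bench; z up, x and y along its walls.
- flask_round_mid (a point): Centre of a narrow-necked bottle, half-way up (49 mm above its underside), not to be moved. White plastic, round body 54 mm in diameter, straight up to 55 mm, then a sloping shoulder, and a small white cap 22 mm across on a thin neck; 98 mm tall. z axis up. Loose.
- flask_square_mid (a point): Centre of a narrow-necked bottle, half-way up (49 mm above its underside), not to be moved. White plastic, square body 50 x 50 mm, straight up to 55 mm, then a sloping shoulder, and a small white cap 22 mm across on a thin neck; 98 mm tall. z axis up. Loose.
Not all that is in view belongs to the job. Leave any pink or purple look-alike of the part that bears bottle_large_mid alone.

How it is judged:
At the end, for the whole second after the job is handed in: Each of the three wide-mouth bottles stands at rest in the tray of its own size: its axis within 13 mm of the tray's centre, its underside on the tray's floor (within 5 mm), upright within 0.1 rad (horizontal distance between bottle_small_mid and tray_small below 0.013 m and z of bottle_small_mid in the frame of tray_small between 0.038 and 0.048 m and angle between each of bottle_small_mid, bottle_medium_mid, bottle_large_mid's own z axis and vertical below 0.1 rad and linear speed of each of bottle_small, bottle_medium, bottle_large below 0.02 m/s and horizontal distance between bottle_medium_mid and tray_medium below 0.013 m and z of bottle_medium_mid in the frame of tray_medium between 0.043 and 0.053 m and horizontal distance between bottle_large_mid and tray_large below 0.013 m and z of bottle_large_mid in the frame of tray_large between 0.048 and 0.058 m); the robot touches nothing.
It fails at once if the small wide-mouth bottle is tipped by more than 0.6 rad (angle between bottle_small_mid's own z axis and vertical above 0.6 rad).
It fails at once if the medium wide-mouth bottle is tipped by more than 0.6 rad (angle between bottle_medium_mid's own z axis and vertical above 0.6 rad).
It fails at once if the large wide-mouth bottle is tipped by more than 0.6 rad (angle between bottle_large_mid's own z axis and vertical above 0.6 rad).
It fails at once if the round narrow-necked bottle is shifted by more than 25 mm or knocked over (distance of flask_round_mid from where it was at the start of the episode above 0.025 m).
It fails at once if the square narrow-necked bottle is shifted by more than 25 mm or knocked over (distance of flask_square_mid from where it was at the start of the episode above 0.025 m).
It also fails if it takes over 96 s, if anything falls off the work surface, if the arm or the gripper's body presses on something with over 40 N, if the wrist force passes 120 N, or if a joint passes its speed limit or range.

### The arm

A 6-joint arm with a two-finger parallel gripper is mounted at the origin on the work surface. World frame = base frame: x ahead of the robot, y to its left, z up, the work surface at z = 0. Lengths are in m, angles in rad, forces in N, time in s.
With the tool pointing down it reaches from about 0.3 to 0.875 m from the base axis. Payload 6.4 kg.
Tool frame: the origin (TCP) lies at the centre of the arm's flange, where the gripper is bolted on; the fingertips stand 173 mm ahead of it and the grasp point (between the pads) lies ctrl.grip_point_offset ahead of it (ctrl.grip_point_offset is the distance from the TCP to the grasp point, in m); z points along the fingers, y is the direction in which the jaws open and shut (so a half turn about z gives the same grasp; the last joint's range is limited). The gripper opens to 85 mm and grips with 20 to 120 N. Pads are 22 mm wide; open, the fingers measure 114 mm over their backs; the gripper's body (76 mm by 85 mm) begins 54 mm behind the grasp point. The pads swing forward as they close: fully open they stand 13 mm farther back than shut.
Start: joints at [0.972, 0.181, 1.607, -0, 1.354, -0.206], TCP at [0.22, 0.531, 0.405] pointing down, gripper open.
Joint ranges: [-2.99, 2.99], [-0.89, 2.07], [0.3, 2.58], [-1.14, 4.28], [0, 2.63], [-3.12, 3.12]. Speed limits (rad/s): [2.57, 2.57, 3.01, 3.14, 3.14, 3.14].

### API

Orientations are given as a unit quaternion [w, x, y, z].
In Python, from bench import ctrl, cams, boxes_of, landmark_of gives the robot as it stands.
- The arm moves only by the shell command python3 -m handwheel 'ROWS'. ROWS is JSON, a list of rows, each an object with "offset": the shift along the tool's x, y, z in m, a list of three; "spin": the turn about the tool's z in degrees; "grip": the opening, from 0 (shut) to 1 (fully open). A call has 1 to 20 rows; each row is the pose to reach, as a shift and turn from the pose commanded when the call began, along the tool's axes at that moment; what a row does not reach only later rows make up. A row lasts 1/8 s, in which the tool goes at most 62.5 mm and 10.7 degrees, less where a joint would pass 70% of its speed; a pose out of reach is approached as far as the arm can. A call with a gripper value outside its range is refused whole. The fingers move at their own pace and stop on an object; the grip force is fixed at half the most. Time passes only in rows, so rows that repeat a pose let the fingers close. It gives the time, the measured TCP pose, the force and the opening at its end, in the units of the state.
- ctrl.get_obs(): the state, without advancing time (a new reading comes with each control period).
- cams.camera(name): name is "scene" or "top" or "wrist"; returns a dict with "color" (480x640x3 uint8, red, green, blue), "camera_matrix" (3x3 intrinsics, pixels), "distortion" ([k1, k2, p1, p2, k3] as OpenCV has them; the pictures are not rectified), "view" (4x4, takes a point from world to camera coordinates); the wrist camera has in their place "tool_from_camera" (4x4, takes a point from camera to tool coordinates, whose origin is the TCP and whose axes are the flange's). Camera axes: x right, y up, looking along -z (the intrinsics and any distortion apply to the point x, -y, -z); pixel columns grow to the right and rows downward; lengths in m; the calibration is good to about 2 mm. A picture is of the moment at which its call begins: read the wrist's pose just before it. There is no depth.
- ctrl.hand_in(): hands the job in, once; it reports no verdict.
Trained networks look in a picture, given as the dict that the camera call returned (one of the last four; its "shot" number tells which), for a name from the list of things; names that differ only in an ending like _2 or _b are one class to them, and where a whole thing is asked for, a point or a joint stands for the part that bears it (a point fixed in the world has none). Each returns a list of dicts, best first, with "confidence" (0 to 1); they miss things now and then, are a little off and sometimes report something else, mostly with a low value. They report only what shows in the picture. A call takes as long as a camera call. They do not tell look-alikes from the thing itself.
- boxes_of(picture, thing): "uv" ([column, row] in pixels, amid what is visible of it).
- landmark_of(picture, thing): "uv" ([column, row] in pixels: a listed point, or the origin of a listed thing).
The state is a dict: "time_s": time; "q": joint angles; "dq": joint speeds; "joint_efforts": joint torques, N m; "eef_pos": TCP position; "eef_rot": TCP orientation; "wrist_force": force on the tool from outside, world axes, zero at the start; "torque": the same for the moment, N m; "opening": opening from 0.0 (shut) to 1.0 (fully open).
Only numpy, scipy, OpenCV 4.12 (cv2) and the standard library are available. Lean on these libraries where they do the work, as an engineer would, in place of code of your own. Each camera call takes 0.05 s, during which the arm holds its last target.

## Working session

There is one attempt and no reset: what is moved stays moved. The work goes in short steps, Python scripts to look and compute and a shell command to move; the robot and the scene stay as the last step left them, time stands still between calls to the robot, and variables do not carry over. Pictures are saved under pics/ and viewed, and the job is handed in when it is done.

```bash
ls; mkdir -p pics; python3 - <<'E'
from bench import ctrl,cams,boxes_of,landmark_of
import cv2,numpy as np
o=ctrl.get_obs();print({k:np.round(v,3) for k,v in o.items()},ctrl.grip_point_offset)
for n in ["scene","top","wrist"]:
    p=cams.camera(n);cv2.imwrite(f"pics/a_{n}.png",p["color"][:,:,::-1])
    print(n,np.round(p["camera_matrix"],1).tolist(),p["distortion"],np.round(p.get("view",p.get("tool_from_camera")),3).tolist())
    for t in ["bottle_small_mid","bottle_medium_mid","bottle_large_mid","tray_small","tray_medium","tray_large","flask_round_mid","flask_square_mid"]:
        print(t,[(np.round(d["uv"]).tolist(),round(d["confidence"],2)) for d in landmark_of(p,t)][:4])
E
```

```text
pics
{'time_s': np.float64(0.0), 'q': array([ 0.972,  0.182,  1.608, -0.   ,  1.354, -0.206]), 'dq': array([-0.   ,  0.   ,  0.   , -0.   , -0.001,  0.001]), 'joint_efforts': array([ 0.0000e+00, -4.4489e+01, -3.5132e+01, -0.0000e+00,  9.0000e-03,
       -0.0000e+00]), 'eef_pos': array([0.22 , 0.531, 0.404]), 'eef_rot': array([-0.   ,  0.195,  0.981, -0.001]), 'wrist_force': array([-0.225, -0.134, -0.572]), 'torque': array([ 0.056, -0.002, -0.004]), 'opening': np.float64(0.999)} 0.1547
scene [[465.3, 0.0, 315.4], [0.0, 465.3, 237.0], [0.0, 0.0, 1.0]] [-0.09631144  0.          0.          0.          0.        ] [[-0.157, 0.988, 0.008, 0.098], [-0.537, -0.092, 0.838, 0.247], [0.829, 0.127, 0.545, -1.545], [0.0, 0.0, 0.0, 1.0]]
bottle_small_mid [([217.0, 259.0], 0.58)]
bottle_medium_mid [([321.0, 276.0], 0.87)]
bottle_large_mid [([375.0, 263.0], 0.73), ([456.0, 313.0], 0.61)]
tray_small [([256.0, 200.0], 0.29)]
tray_medium [([506.0, 260.0], 0.62)]
tray_large [([330.0, 231.0], 0.77)]
flask_round_mid [([424.0, 220.0], 0.79)]
flask_square_mid [([256.0, 200.0], 0.76)]
top [[611.2, 0.0, 312.
[... 340 characters left out ...]
ge_mid [([202.0, 168.0], 0.94), ([264.0, 223.0], 0.85), ([214.0, 209.0], 0.65)]
tray_small [([493.0, 267.0], 0.87)]
tray_medium [([140.0, 279.0], 0.56), ([214.0, 307.0], 0.39)]
tray_large [([313.0, 296.0], 0.76), ([394.0, 318.0], 0.53)]
flask_round_mid [([212.0, 306.0], 0.63)]
flask_square_mid [([311.0, 299.0], 0.73)]
wrist [[356.1, 0.0, 316.0], [0.0, 356.1, 237.0], [0.0, 0.0, 1.0]] [-0.05612338  0.          0.          0.          0.        ] [[0.0, 0.963, 0.271, 0.068], [1.0, 0.0, -0.001, 0.001], [-0.001, 0.271, -0.963, 0.031], [0.0, 0.0, 0.0, 1.0]]
bottle_small_mid []
bottle_medium_mid []
bottle_large_mid []
tray_small []
tray_medium []
tray_large []
flask_round_mid []
flask_square_mid []
```

View pics/a_scene.png

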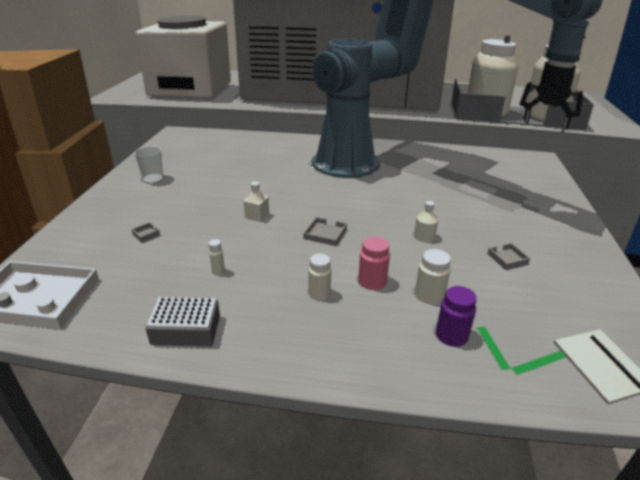

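View pics/a_top.png

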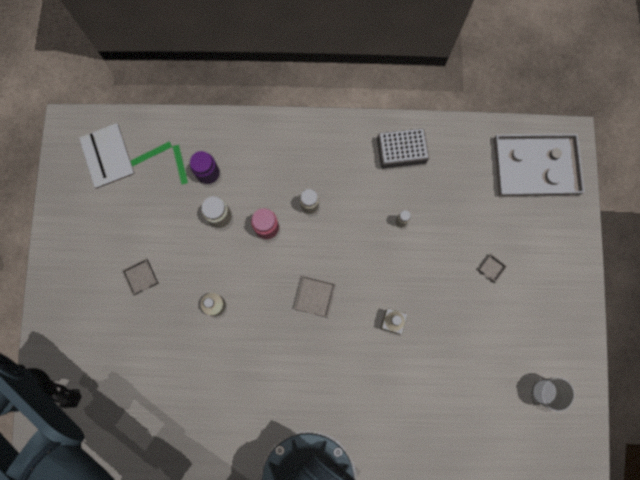

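View pics/a_wrist.png

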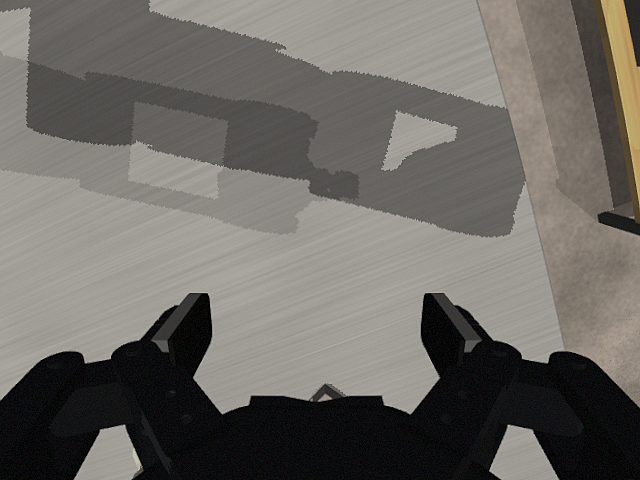

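The top view shows the wide-mouth bottles at large (214,209), medium (309,200) and small (404,217). The trays are at small (491,267), medium (141,276) and large (314,296). The pink (264,223) and purple (203,166) bottles are decoys. The `tray_small` and `bottle_large` network hits in the scene view are partly wrong, so I'll measure with gated detections plus image features.

```bash
cat > h.py <<'E'
from bench import ctrl,cams,boxes_of,landmark_of
import cv2,numpy as np
from scipy.spatial.transform import Rotation as R
def ray(p,uv):
    x=cv2.undistortPoints(np.array([[uv]],float),p["camera_matrix"],np.array(p["distortion"],float))[0,0]
    d=np.array([x[0],-x[1],-1.])
    V=np.array(p["view"]) if "view" in p else p["V"]
    return -V[:3,:3].T@V[:3,3], V[:3,:3].T@d
def plane(p,uv,z):
    c,d=ray(p,uv);return c+d*(z-c[2])/d[2]
def wrist():
    o=ctrl.get_obs();p=cams.camera("wrist")
    q=o["eef_rot"];T=np.eye(4);T[:3,:3]=R.from_quat([q[1],q[2],q[3],q[0]]).as_matrix();T[:3,3]=o["eef_pos"]
    p["V"]=np.linalg.inv(T@np.array(p["tool_from_camera"]));return p,o
def proj(p,X):
    V=np.array(p["view"]) if "view" in p else p["V"]
    c=V[:3,:3]@np.array(X)+V[:3,3]
    return cv2.projectPoints(np.array([[c[0],-c[1],-c[2]]]),np.zeros(3),np.zeros(3),p["camera_matrix"],np.array(p["distortion"],float))[0][0,0]
E
python3 - <<'E'
from h import *
ex={"bottle_small_mid":(.04,(404,217),(217,258)),"bottle_medium_mid":(.045,(309,200),(320,277)),"bottle_large_mid":(.05,(214,209),(434,277)),
"tray_small":(0.009,(491,267),(145,232)),"tray_medium":(0.009,(141,276),(508,256)),"tray_large":(0.009,(314,296),(326,231)),"flask_round_mid":(.049,(212,304),(426,222)),"flask_square_mid":(.049,(395,320),(256,203))}
for i,n in enumerate(["top","scene"]):
    p=cams.camera(n)
    cv2.imwrite(f"pics/crop_{n}.png",cv2.resize(p["color"][130:350,110:520,::-1] if i==0 else p["color"][180:350,120:540,::-1],None,fx=1.9,fy=1.9,interpolation=3))
    for t,e in ex.items():
        z=e[0]; hits=[]
        for f in (landmark_of,boxes_of):
            for d in f(p,t):
                if np.hypot(*(np.array(d["uv"])-e[1+i]))<20: hits.append((f.__name__[:3],np.round(d["uv"]).tolist(),round(d["confidence"],2),np.round(plane(p,d["uv"],z)[:2],3).tolist()))
        print(n,t,np.round(plane(p,e[1+i],z)[:2],3),hits)
E
```

```text
top bottle_small_mid [ 0.643 -0.22 ] [('cal', [403.0, 217.0], 0.6, [0.642, -0.218]), ('cal', [402.0, 218.0], 0.76, [0.64, -0.215])]
top bottle_medium_mid [0.679 0.018] [('cal', [311.0, 198.0], 0.95, [0.685, 0.013]), ('cal', [310.0, 200.0], 0.58, [0.68, 0.017])]
top bottle_large_mid [0.649 0.255] [('cal', [213.0, 209.0], 0.71, [0.649, 0.256]), ('cal', [216.0, 213.0], 0.81, [0.638, 0.248])]
top tray_small [ 0.527 -0.446] [('cal', [489.0, 267.0], 0.91, [0.527, -0.44]), ('cal', [493.0, 268.0], 0.61, [0.524, -0.452])]
top tray_medium [0.48  0.439] [('cal', [140.0, 280.0], 0.59, [0.471, 0.442]), ('cal', [136.0, 278.0], 0.69, [0.474, 0.45])]
top tray_large [ 0.443 -0.   ] [('cal', [310.0, 297.0], 0.66, [0.44, 0.009]), ('cal', [308.0, 298.0], 0.86, [0.437, 0.013])]
top flask_round_mid [0.413 0.246] [('cal', [214.0, 306.0], 0.74, [0.408, 0.24]), ('cal', [212.0, 304.0], 0.71, [0.413, 0.246])]
top flask_square_mid [ 0.387 -0.198] [('cal', [394.0, 318.0], 0.67, [0.392, -0.195]), ('cal', [393.0, 317.0], 0.87, [0.394, -0.194])]
scene bottle_small_mid [ 0.644 -0.216] [('cal', [217.0, 259.0], 0.56, 
[... 231 characters left out ...]
1]), ('cal', [435.0, 277.0], 0.94, [0.648, 0.251])]
scene tray_small [ 0.526 -0.452] [('cal', [152.0, 235.0], 0.72, [0.536, -0.429]), ('cal', [147.0, 233.0], 0.74, [0.531, -0.446])]
scene tray_medium [0.481 0.44 ] [('cal', [506.0, 260.0], 0.67, [0.5, 0.431]), ('cal', [510.0, 257.0], 0.58, [0.484, 0.443])]
scene tray_large [ 0.445 -0.002] [('cal', [325.0, 233.0], 0.81, [0.453, -0.002]), ('cal', [325.0, 231.0], 0.91, [0.444, -0.004])]
scene flask_round_mid [0.425 0.242] [('cal', [424.0, 221.0], 0.8, [0.42, 0.238]), ('cal', [424.0, 225.0], 0.94, [0.439, 0.237])]
scene flask_square_mid [ 0.403 -0.192] [('cal', [256.0, 197.0], 0.92, [0.372, -0.201]), ('cal', [255.0, 204.0], 0.91, [0.41, -0.193])]
```

View pics/crop_top.png

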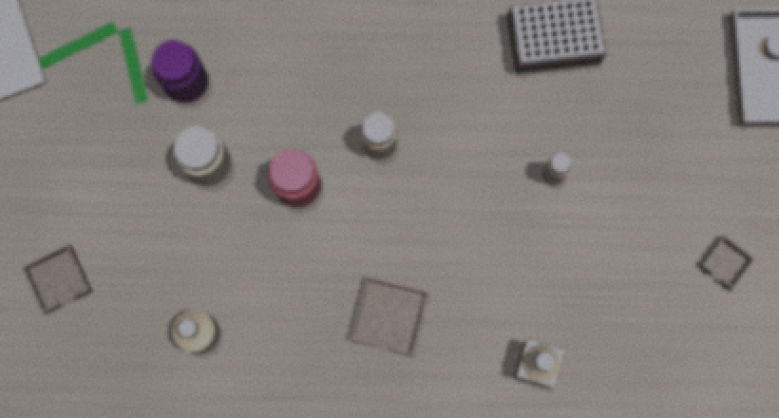

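```bash
python3 - <<'E'
from h import *
p=cams.camera("top")
for n,uv,z in [("large",(213.7,206.3),.1),("medium",(308.9,196.8),.09),("small",(405.3,214.2),.08),("pink",(264.7,218.9),.1),("purple",(202,161),.1),
 ("trL",(313.7,296.6),.016),("trS",(491.6,268.4),.016),("trM",(140.8,276.8),.016)]:
    print(n,np.round(plane(p,uv,z),3))
o=ctrl.get_obs();q=o["eef_rot"];print(np.round(R.from_quat([q[1],q[2],q[3],q[0]]).as_matrix(),3))
E
```

```text
large [0.645 0.247 0.1  ]
medium [0.677 0.018 0.09 ]
small [ 0.642 -0.218  0.08 ]
pink [0.617 0.122 0.1  ]
purple [0.758 0.283 0.1  ]
trL [0.441 0.    0.016]
trS [ 0.523 -0.445  0.016]
trM [0.477 0.437 0.016]
[[-0.924  0.383  0.   ]
 [ 0.383  0.924  0.   ]
 [-0.     0.    -1.   ]]
```

```bash
python3 -m handwheel '[{"offset":[-0.06,-0.012,0.0],"spin":0,"grip":1},{"offset":[-0.12,-0.024,0.0],"spin":0,"grip":1},{"offset":[-0.18,-0.036,0.0],"spin":0,"grip":1},{"offset":[-0.24,-0.048,0.0],"spin":0,"grip":1},{"offset":[-0.3,-0.06,0.0],"spin":0,"grip":1},{"offset":[-0.36,-0.072,0.01],"spin":0,"grip":1},{"offset":[-0.42,-0.084,0.02],"spin":0,"grip":1},{"offset":[-0.47,-0.094,0.03],"spin":0,"grip":1},{"offset":[-0.501,-0.099,0.03],"spin":0,"grip":1},{"offset":[-0.501,-0.099,0.03],"spin":0,"grip":1},{"offset":[-0.501,-0.099,0.03],"spin":0,"grip":1}]'
cat >> h.py <<'E'
def goto(x,y,zgrasp):
    o=ctrl.get_obs();q=o["eef_rot"];M=R.from_quat([q[1],q[2],q[3],q[0]]).as_matrix()
    t=np.array([x,y,zgrasp+ctrl.grip_point_offset]);print("t",o["time_s"],"pos",np.round(o["eef_pos"],4),"offset to target",np.round(M.T@(t-o["eef_pos"]),4))
E
python3 - <<'E'
from h import *
p,o=wrist();im=p["color"][:,:,::-1].copy()
for t,z in [("bottle_large_mid",.05)]:
    for f in (landmark_of,boxes_of): print([(np.round(d["uv"]).tolist(),round(d["confidence"],2),np.round(plane(p,d["uv"],z),3).tolist()) for d in f(p,t)])
for z in (0,.05,.1):
    u=proj(p,(.645,.248,z));print(u);cv2.circle(im,tuple(int(a) for a in u),4,(0,0,255),-1)
cv2.imwrite("pics/b_wrist.png",im);goto(.645,.248,.06)
E
```

```text
time_s: 4.47
eef_pos: [0.6446, 0.2484, 0.3745]
eef_rot: [-0.0, 0.195, 0.981, 0.0]
wrist_force: [-0.5, -0.9, -0.1]
opening: 1.003
[([398.0, 317.0], 0.61, [0.757, 0.285, 0.05])]
[([395.0, 318.0], 0.84, [0.758, 0.281, 0.05]), ([166.0, 254.0], 0.81, [0.622, 0.116, 0.05]), ([315.0, 225.0], 0.55, [0.648, 0.247, 0.05])]
[314.73625904 209.68272987]
[314.56995904 221.28464043]
[314.34064136 237.30516354]
t 4.625 pos [0.6441 0.2491 0.375 ] offset to target [-0.0012 -0.0007  0.1603]
```

View pics/b_wrist.png

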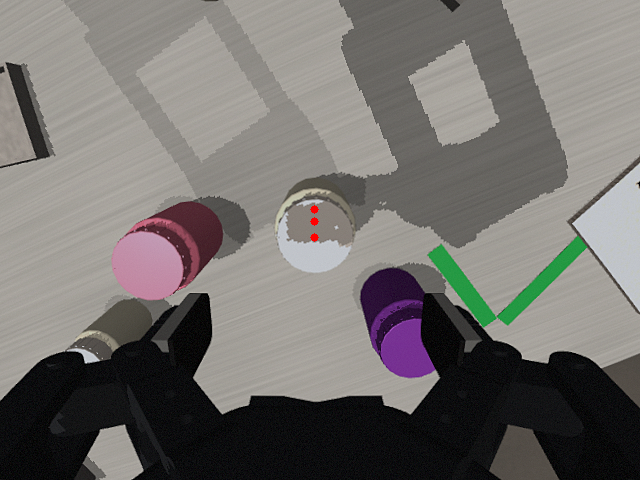

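The wrist view shows the white large bottle centred between the jaws: the cap is at about (315,235) and I predicted (314,237). The pink and purple bottles are clear of the fingers. Descending to grasp.

```bash
python3 -m handwheel '[{"offset":[-0.001,-0.001,0.05],"spin":0,"grip":1},{"offset":[-0.001,-0.001,0.095],"spin":0,"grip":1},{"offset":[-0.001,-0.001,0.13],"spin":0,"grip":1},{"offset":[-0.001,-0.001,0.15],"spin":0,"grip":1},{"offset":[-0.001,-0.001,0.16],"spin":0,"grip":1},{"offset":[-0.001,-0.001,0.16],"spin":0,"grip":1},{"offset":[-0.001,-0.001,0.16],"spin":0,"grip":0},{"offset":[-0.001,-0.001,0.16],"spin":0,"grip":0},{"offset":[-0.001,-0.001,0.16],"spin":0,"grip":0},{"offset":[-0.001,-0.001,0.16],"spin":0,"grip":0},{"offset":[-0.001,-0.001,0.16],"spin":0,"grip":0},{"offset":[-0.001,-0.001,0.16],"spin":0,"grip":0}]'
```

```text
time_s: 6.12
eef_pos: [0.6466, 0.2467, 0.217]
eef_rot: [0.002, 0.195, 0.981, 0.001]
wrist_force: [-1.0, -0.8, 7.1]
opening: 0.727
```

```bash
python3 -m handwheel '[{"offset":[0,0,-0.01],"spin":0,"grip":0},{"offset":[0,0,-0.03],"spin":0,"grip":0},{"offset":[0,0,-0.06],"spin":0,"grip":0},{"offset":[0,0,-0.09],"spin":0,"grip":0},{"offset":[0,0,-0.12],"spin":0,"grip":0},{"offset":[0,0,-0.14],"spin":0,"grip":0},{"offset":[0,0,-0.14],"spin":0,"grip":0},{"offset":[0,0,-0.14],"spin":0,"grip":0}]'
python3 - <<'E'
from h import *
p,o=wrist();im=p["color"][:,:,::-1].copy();cv2.imwrite("pics/c_wrist.png",im);goto(.442,-.001,.065)
p=cams.camera("scene");cv2.imwrite("pics/c_scene.png",p["color"][:,:,::-1])
E
```

```text
time_s: 7.12
eef_pos: [0.6451, 0.2466, 0.3533]
eef_rot: [-0.001, 0.195, 0.981, -0.0]
wrist_force: [-0.1, -0.1, -3.5]
opening: 0.725
t 7.175 pos [0.645  0.2466 0.3527] offset to target [ 0.0925 -0.3062  0.1338]
```

View pics/c_wrist.png

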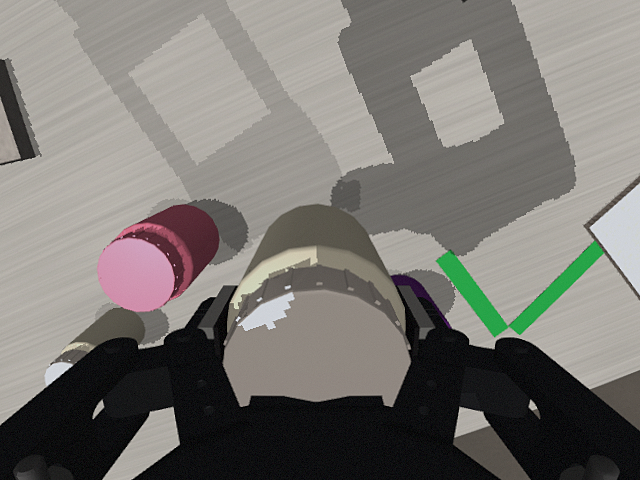

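View pics/c_scene.png

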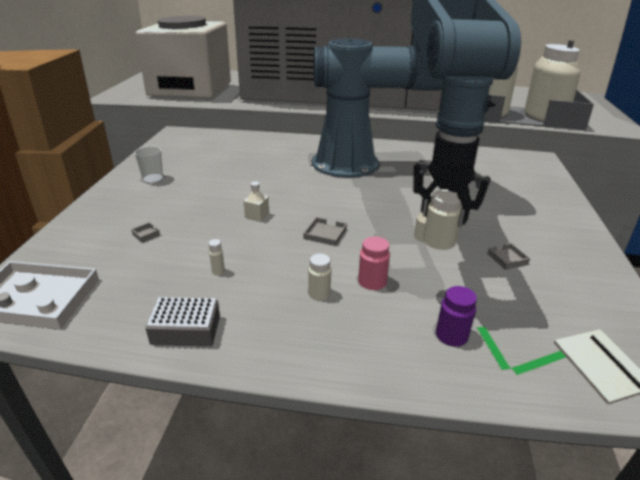

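The bottle is held upright, with its underside about 0.135 m up. Moving it over the large tray.

```bash
python3 -m handwheel '[{"offset":[0.005,-0.015,0],"spin":0,"grip":0},{"offset":[0.014,-0.045,0],"spin":0,"grip":0},{"offset":[0.026,-0.085,0],"spin":0,"grip":0},{"offset":[0.04,-0.13,0],"spin":0,"grip":0},{"offset":[0.053,-0.175,0],"spin":0,"grip":0},{"offset":[0.067,-0.22,0],"spin":0,"grip":0},{"offset":[0.079,-0.26,0],"spin":0,"grip":0},{"offset":[0.088,-0.29,0],"spin":0,"grip":0},{"offset":[0.0925,-0.306,0],"spin":0,"grip":0},{"offset":[0.0925,-0.306,0.04],"spin":0,"grip":0},{"offset":[0.0925,-0.306,0.08],"spin":0,"grip":0},{"offset":[0.0925,-0.306,0.1],"spin":0,"grip":0},{"offset":[0.0925,-0.306,0.1],"spin":0,"grip":0},{"offset":[0.0925,-0.306,0.1],"spin":0,"grip":0}]'
python3 - <<'E'
from h import *
p,o=wrist();im=p["color"][:,:,::-1].copy();cv2.imwrite("pics/d_wrist.png",im);goto(.442,-.001,.065)
p=cams.camera("scene");cv2.imwrite("pics/d_scene.png",cv2.resize(p["color"][150:300,220:440,::-1],None,fx=3,fy=3))
E
```

```text
time_s: 8.98
eef_pos: [0.4436, -0.0006, 0.2554]
eef_rot: [0.001, 0.195, 0.981, 0.0]
wrist_force: [0.9, -0.5, -2.8]
opening: 0.731
t 9.025 pos [ 0.4437 -0.0007  0.2558] offset to target [ 0.0015 -0.001   0.0361]
```

View pics/d_wrist.png

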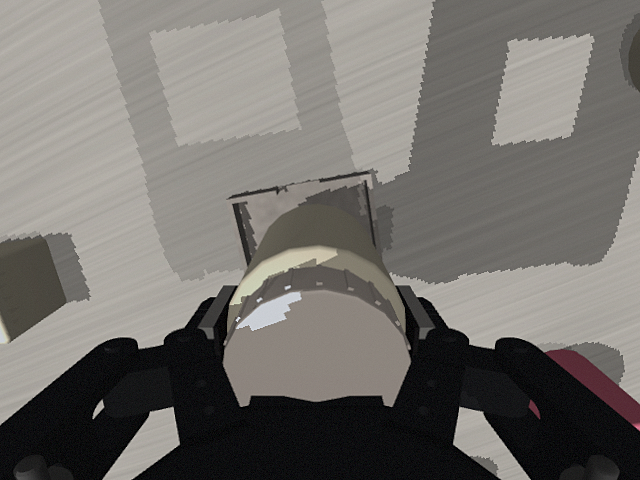

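View pics/d_scene.png

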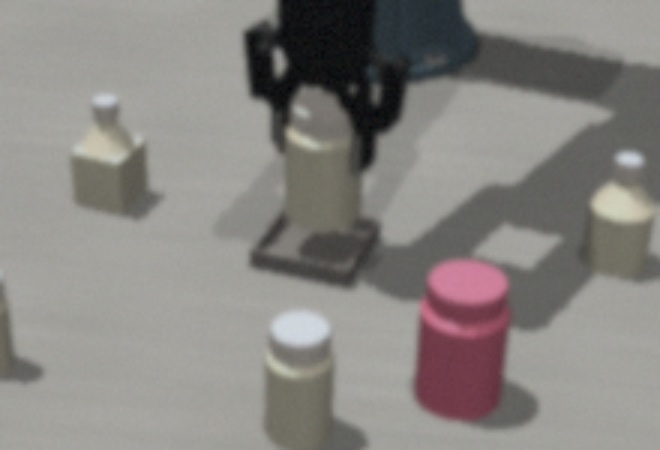

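The wrist view shows the tray's back corners at about (230,198) and (372,172). I'll turn them into the tray centre.

```bash
python3 - <<'E'
from h import *
p,o=wrist()
a,b=plane(p,(229,198),.018),plane(p,(373,171),.018)
print(a,b,np.linalg.norm(a-b)); u=(b-a)/np.linalg.norm(b-a)
for n in (np.array([u[1],-u[0],0]),-np.array([u[1],-u[0],0])): print(np.round((a+b)/2+n*.043,4))
E
```

```text
[ 0.39395993 -0.03428686  0.018     ] [0.41163278 0.04930169 0.018     ] 0.08543638405004092
[ 0.4449 -0.0014  0.018 ]
[0.3607 0.0164 0.018 ]
```

```bash
python3 -m handwheel '[{"offset":[0,0,0.012],"spin":0,"grip":0},{"offset":[0,0,0.023],"spin":0,"grip":0},{"offset":[0,0,0.03],"spin":0,"grip":0},{"offset":[0,0,0.034],"spin":0,"grip":0},{"offset":[0,0,0.034],"spin":0,"grip":0},{"offset":[0,0,0.034],"spin":0,"grip":0}]'
```

```text
time_s: 9.88
eef_pos: [0.4431, -0.0006, 0.2207]
eef_rot: [0.0, 0.195, 0.981, -0.0]
wrist_force: [-0.4, 0.0, -2.2]
opening: 0.729
```

```bash
python3 -m handwheel '[{"offset":[0,0,0.001],"spin":0,"grip":0},{"offset":[0,0,0.002],"spin":0,"grip":0},{"offset":[0,0,0.002],"spin":0,"grip":0}]'
python3 -m handwheel '[{"offset":[0,0,0],"spin":0,"grip":0.85},{"offset":[0,0,0],"spin":0,"grip":1},{"offset":[0,0,0],"spin":0,"grip":1},{"offset":[0,0,0],"spin":0,"grip":1},{"offset":[0,0,-0.02],"spin":0,"grip":1},{"offset":[0,0,-0.05],"spin":0,"grip":1},{"offset":[0,0,-0.09],"spin":0,"grip":1},{"offset":[0,0,-0.13],"spin":0,"grip":1},{"offset":[0,0,-0.15],"spin":0,"grip":1},{"offset":[0,0,-0.15],"spin":0,"grip":1}]'
python3 - <<'E'
from h import *
p,o=wrist();im=p["color"][:,:,::-1].copy();cv2.imwrite("pics/e_wrist.png",im);goto(.678,.018,.055)
E
```

```text
time_s: 10.25
eef_pos: [0.4433, -0.0007, 0.22]
eef_rot: [0.0, 0.195, 0.981, -0.0]
wrist_force: [-6.1, 0.9, 13.4]
opening: 0.73
time_s: 11.5
eef_pos: [0.4435, -0.0007, 0.3702]
eef_rot: [0.002, 0.195, 0.981, -0.0]
wrist_force: [-0.0, 0.4, -0.3]
opening: 0.997
t 11.55 pos [ 0.443  -0.0006  0.3687] offset to target [-0.2098  0.1071  0.1592]
```

View pics/e_wrist.png

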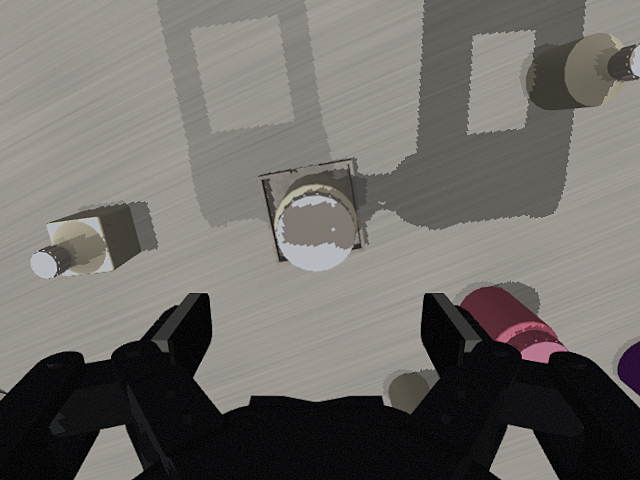

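The large bottle stands in its tray, seen from above at about (316,225), inside all four walls. Next is the medium bottle.

```bash
python3 -m handwheel '[{"offset":[-0.04,0.02,0],"spin":0,"grip":1},{"offset":[-0.09,0.046,0],"spin":0,"grip":1},{"offset":[-0.14,0.071,0],"spin":0,"grip":1},{"offset":[-0.185,0.094,0],"spin":0,"grip":1},{"offset":[-0.21,0.107,0],"spin":0,"grip":1},{"offset":[-0.21,0.107,0],"spin":0,"grip":1},{"offset":[-0.21,0.107,0],"spin":0,"grip":1}]'
python3 - <<'E'
from h import *
p,o=wrist();im=p["color"][:,:,::-1].copy()
for z in (0,.09):
    u=proj(p,(.678,.018,z));print(u);cv2.circle(im,tuple(int(a) for a in u),4,(0,0,255),-1)
cv2.imwrite("pics/f_wrist.png",im);goto(.678,.018,.055)
E
```

```text
time_s: 12.42
eef_pos: [0.6771, 0.0179, 0.3667]
eef_rot: [-0.002, 0.195, 0.981, -0.0]
wrist_force: [0.1, -0.2, 1.2]
opening: 1.0
[315.70368147 212.57632236]
[315.56340621 237.86603453]
t 12.475 pos [0.6769 0.0179 0.3673] offset to target [-0.0013  0.0006  0.1576]
```

View pics/f_wrist.png

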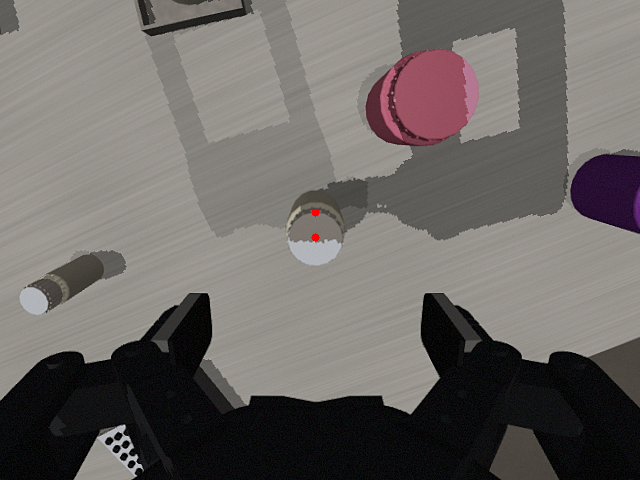

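Cap centre about (315,238), matching the estimate. Descending and gripping.

```bash
python3 -m handwheel '[{"offset":[-0.001,0,0.05],"spin":0,"grip":1},{"offset":[-0.001,0,0.095],"spin":0,"grip":1},{"offset":[-0.001,0,0.13],"spin":0,"grip":1},{"offset":[-0.001,0,0.15],"spin":0,"grip":1},{"offset":[-0.001,0,0.158],"spin":0,"grip":1},{"offset":[-0.001,0,0.158],"spin":0,"grip":1},{"offset":[-0.001,0,0.158],"spin":0,"grip":0},{"offset":[-0.001,0,0.158],"spin":0,"grip":0},{"offset":[-0.001,0,0.158],"spin":0,"grip":0},{"offset":[-0.001,0,0.158],"spin":0,"grip":0},{"offset":[-0.001,0,0.158],"spin":0,"grip":0},{"offset":[-0.001,0,0.158],"spin":0,"grip":0},{"offset":[-0.001,0,0.158],"spin":0,"grip":0},{"offset":[-0.001,0,0.158],"spin":0,"grip":0}]'
```

```text
time_s: 14.22
eef_pos: [0.6796, 0.0172, 0.2124]
eef_rot: [0.001, 0.195, 0.981, -0.0]
wrist_force: [-1.3, -0.1, 5.8]
opening: 0.526
```

```bash
python3 -m handwheel '[{"offset":[0,0,-0.01],"spin":0,"grip":0},{"offset":[0,0,-0.03],"spin":0,"grip":0},{"offset":[0,0,-0.06],"spin":0,"grip":0},{"offset":[0,0,-0.09],"spin":0,"grip":0},{"offset":[0,0,-0.12],"spin":0,"grip":0},{"offset":[0,0,-0.14],"spin":0,"grip":0},{"offset":[0,0,-0.14],"spin":0,"grip":0},{"offset":[0,0,-0.14],"spin":0,"grip":0}]'
python3 - <<'E'
from h import *
p,o=wrist();im=p["color"][:,:,::-1].copy();cv2.imwrite("pics/g_wrist.png",im);goto(.479,.438,.0605)
E
```

```text
time_s: 15.22
eef_pos: [0.6784, 0.0175, 0.3495]
eef_rot: [-0.001, 0.195, 0.981, -0.0]
wrist_force: [-0.5, -0.1, -1.6]
opening: 0.529
t 15.275 pos [0.6784 0.0176 0.3489] offset to target [0.3448 0.3122 0.1345]
```

View pics/g_wrist.png

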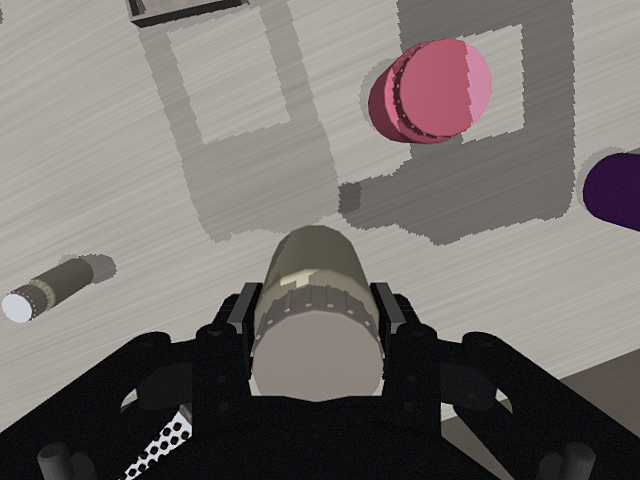

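Held upright. Moving to the medium tray.

```bash
python3 -m handwheel '[{"offset":[0.011,0.01,0],"spin":0,"grip":0},{"offset":[0.034,0.031,0],"spin":0,"grip":0},{"offset":[0.066,0.06,0],"spin":0,"grip":0},{"offset":[0.1,0.09,0],"spin":0,"grip":0},{"offset":[0.135,0.122,0],"spin":0,"grip":0},{"offset":[0.17,0.154,0],"spin":0,"grip":0},{"offset":[0.205,0.186,0],"spin":0,"grip":0},{"offset":[0.24,0.217,0],"spin":0,"grip":0},{"offset":[0.275,0.249,0],"spin":0,"grip":0},{"offset":[0.305,0.276,0],"spin":0,"grip":0},{"offset":[0.328,0.297,0],"spin":0,"grip":0},{"offset":[0.341,0.309,0],"spin":0,"grip":0},{"offset":[0.345,0.312,0.01],"spin":0,"grip":0},{"offset":[0.345,0.312,0.04],"spin":0,"grip":0},{"offset":[0.345,0.312,0.08],"spin":0,"grip":0},{"offset":[0.345,0.312,0.1],"spin":0,"grip":0},{"offset":[0.345,0.312,0.1],"spin":0,"grip":0},{"offset":[0.345,0.312,0.1],"spin":0,"grip":0}]'
python3 - <<'E'
from h import *
p,o=wrist();im=p["color"][:,:,::-1].copy();cv2.imwrite("pics/h_wrist.png",im);goto(.479,.438,.0605)
E
```

```text
time_s: 17.52
eef_pos: [0.4804, 0.4379, 0.2521]
eef_rot: [0.001, 0.195, 0.981, 0.001]
wrist_force: [0.0, -0.2, -0.9]
opening: 0.53
t 17.575 pos [0.4804 0.4381 0.2526] offset to target [ 0.0014 -0.0007  0.0374]
```

View pics/h_wrist.png

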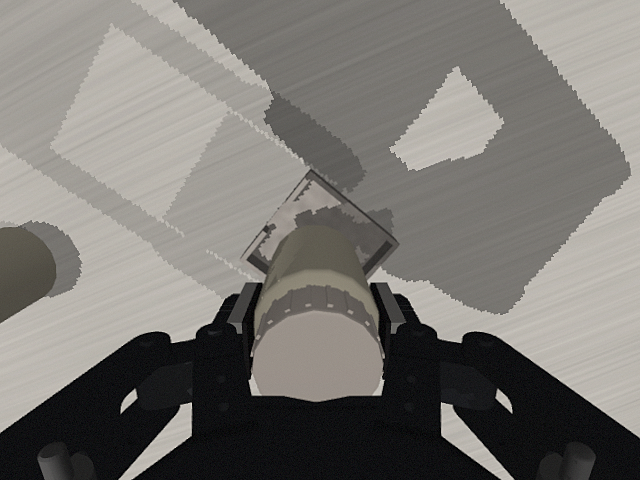

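```bash
python3 - <<'E'
from h import *
p,o=wrist()
a,b,c=[plane(p,u,.018) for u in ((241,260),(399,243),(311,170))]
print(np.linalg.norm(a-b),np.linalg.norm(a-c),np.linalg.norm(b-c),(a+b)/2, a+b-c)
u=(b-a)/np.linalg.norm(b-a); n=np.array([u[1],-u[0],0])*.069/2**.5; print(c+n,c-n)
t=(a+b)/2;goto(t[0],t[1],.0605)
E
```

```text
0.0959049756280208 0.06873195201773812 0.06805837434476944 [0.48079844 0.44192963 0.018     ] [0.52751528 0.42792579 0.018     ]
[0.4809531  0.44238495 0.018     ] [0.38721009 0.46948198 0.018     ]
t 17.625 pos [0.4804 0.4381 0.2527] offset to target [0.0011 0.0036 0.0375]
```

```bash
python3 -m handwheel '[{"offset":[0.001,0.002,0.012],"spin":0,"grip":0},{"offset":[0.001,0.002,0.024],"spin":0,"grip":0},{"offset":[0.001,0.002,0.032],"spin":0,"grip":0},{"offset":[0.001,0.002,0.036],"spin":0,"grip":0},{"offset":[0.001,0.002,0.037],"spin":0,"grip":0},{"offset":[0.001,0.002,0.037],"spin":0,"grip":0},{"offset":[0.001,0.002,0.037],"spin":0,"grip":0}]'
```

```text
time_s: 18.5
eef_pos: [0.4792, 0.4398, 0.2154]
eef_rot: [-0.001, 0.195, 0.981, -0.001]
wrist_force: [-7.1, -6.4, 15.2]
opening: 0.533
```

Contact at the expected height, 15 N. Releasing and retreating.

```bash
python3 -m handwheel '[{"offset":[0,0,0],"spin":0,"grip":0.7},{"offset":[0,0,0],"spin":0,"grip":1},{"offset":[0,0,0],"spin":0,"grip":1},{"offset":[0,0,0],"spin":0,"grip":1},{"offset":[0,0,0],"spin":0,"grip":1},{"offset":[0,0,-0.02],"spin":0,"grip":1},{"offset":[0,0,-0.05],"spin":0,"grip":1},{"offset":[0,0,-0.09],"spin":0,"grip":1},{"offset":[0,0,-0.13],"spin":0,"grip":1},{"offset":[0,0,-0.15],"spin":0,"grip":1},{"offset":[0,0,-0.15],"spin":0,"grip":1}]'
python3 - <<'E'
from h import *
p,o=wrist();im=p["color"][:,:,::-1].copy();cv2.imwrite("pics/i_wrist.png",im);goto(.643,-.218,.05)
E
```

```text
time_s: 19.88
eef_pos: [0.4798, 0.4403, 0.366]
eef_rot: [0.001, 0.195, 0.981, 0.001]
wrist_force: [-0.6, 0.8, 0.1]
opening: 1.005
t 19.925 pos [0.4793 0.44   0.3638] offset to target [-0.403  -0.5453  0.159 ]
```

View pics/i_wrist.png

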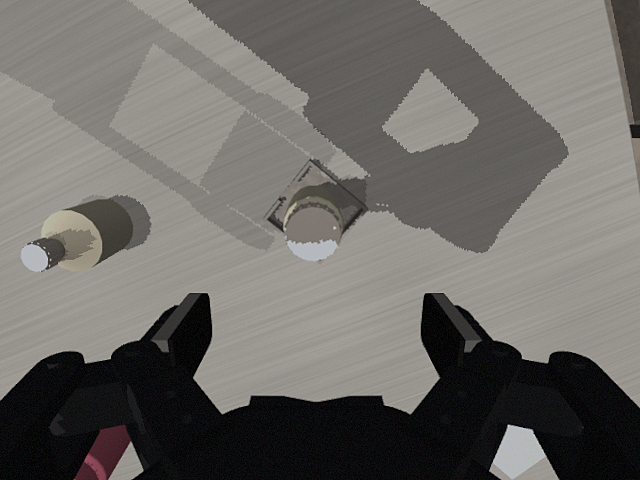

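The medium bottle is seated in its tray (around (314,215)). Next is the small bottle.

```bash
python3 -m handwheel '[{"offset":[-0.024,-0.032,0],"spin":0,"grip":1},{"offset":[-0.056,-0.076,0],"spin":0,"grip":1},{"offset":[-0.09,-0.122,0],"spin":0,"grip":1},{"offset":[-0.124,-0.168,0],"spin":0,"grip":1},{"offset":[-0.158,-0.214,0],"spin":0,"grip":1},{"offset":[-0.192,-0.26,0],"spin":0,"grip":1},{"offset":[-0.226,-0.306,0],"spin":0,"grip":1},{"offset":[-0.26,-0.352,0],"spin":0,"grip":1},{"offset":[-0.294,-0.398,0],"spin":0,"grip":1},{"offset":[-0.328,-0.444,0],"spin":0,"grip":1},{"offset":[-0.362,-0.49,0],"spin":0,"grip":1},{"offset":[-0.388,-0.525,0],"spin":0,"grip":1},{"offset":[-0.403,-0.545,0],"spin":0,"grip":1},{"offset":[-0.403,-0.545,0.01],"spin":0,"grip":1},{"offset":[-0.403,-0.545,0.01],"spin":0,"grip":1}]'
python3 - <<'E'
from h import *
p,o=wrist();im=p["color"][:,:,::-1].copy()
for z in (0,.08):
    u=proj(p,(.643,-.218,z));print(u);cv2.circle(im,tuple(int(a) for a in u),3,(0,0,255),-1)
cv2.imwrite("pics/j_wrist.png",im);goto(.643,-.218,.05)
E
```

```text
time_s: 21.8
eef_pos: [0.6422, -0.2166, 0.3502]
eef_rot: [-0.003, 0.195, 0.981, 0.001]
wrist_force: [-0.3, 0.4, -0.1]
opening: 0.997
[313.3903224  217.55755177]
[312.78053109 241.83446246]
t 21.85 pos [ 0.6425 -0.2163  0.3513] offset to target [-0.0017 -0.0015  0.1466]
```

View pics/j_wrist.png

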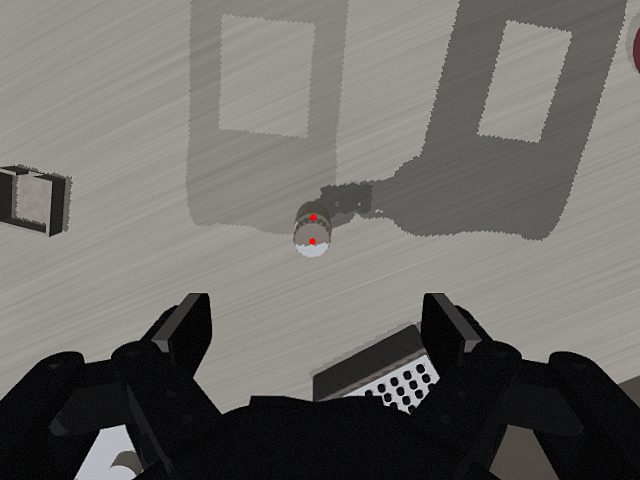

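Cap centre about (312,240), matching. Descending and gripping.

```bash
python3 -m handwheel '[{"offset":[-0.002,-0.001,0.05],"spin":0,"grip":1},{"offset":[-0.002,-0.001,0.095],"spin":0,"grip":1},{"offset":[-0.002,-0.001,0.125],"spin":0,"grip":1},{"offset":[-0.002,-0.001,0.14],"spin":0,"grip":1},{"offset":[-0.002,-0.001,0.146],"spin":0,"grip":1},{"offset":[-0.002,-0.001,0.146],"spin":0,"grip":1},{"offset":[-0.002,-0.001,0.146],"spin":0,"grip":0},{"offset":[-0.002,-0.001,0.146],"spin":0,"grip":0},{"offset":[-0.002,-0.001,0.146],"spin":0,"grip":0},{"offset":[-0.002,-0.001,0.146],"spin":0,"grip":0},{"offset":[-0.002,-0.001,0.146],"spin":0,"grip":0},{"offset":[-0.002,-0.001,0.146],"spin":0,"grip":0},{"offset":[-0.002,-0.001,0.146],"spin":0,"grip":0},{"offset":[-0.002,-0.001,0.146],"spin":0,"grip":0},{"offset":[-0.002,-0.001,0.146],"spin":0,"grip":0},{"offset":[-0.002,-0.001,0.146],"spin":0,"grip":0}]'
```

```text
time_s: 23.85
eef_pos: [0.6448, -0.2197, 0.2085]
eef_rot: [0.0, 0.195, 0.981, -0.0]
wrist_force: [-2.0, -0.1, 5.0]
opening: 0.329
```

```bash
python3 -m handwheel '[{"offset":[0,0,-0.01],"spin":0,"grip":0},{"offset":[0,0,-0.03],"spin":0,"grip":0},{"offset":[0,0,-0.06],"spin":0,"grip":0},{"offset":[0,0,-0.09],"spin":0,"grip":0},{"offset":[0,0,-0.12],"spin":0,"grip":0},{"offset":[0,0,-0.14],"spin":0,"grip":0},{"offset":[0,0,-0.14],"spin":0,"grip":0},{"offset":[0,0,-0.14],"spin":0,"grip":0}]'
python3 - <<'E'
from h import *
p,o=wrist();im=p["color"][:,:,::-1].copy();cv2.imwrite("pics/k_wrist.png",im);goto(.525,-.448,.0568)
E
```

```text
time_s: 24.85
eef_pos: [0.6442, -0.2192, 0.3464]
eef_rot: [-0.001, 0.195, 0.981, 0.0]
wrist_force: [-0.3, 1.1, -1.5]
opening: 0.332
t 24.9 pos [ 0.6441 -0.2192  0.3459] offset to target [ 0.0221 -0.257   0.1344]
```

View pics/k_wrist.png

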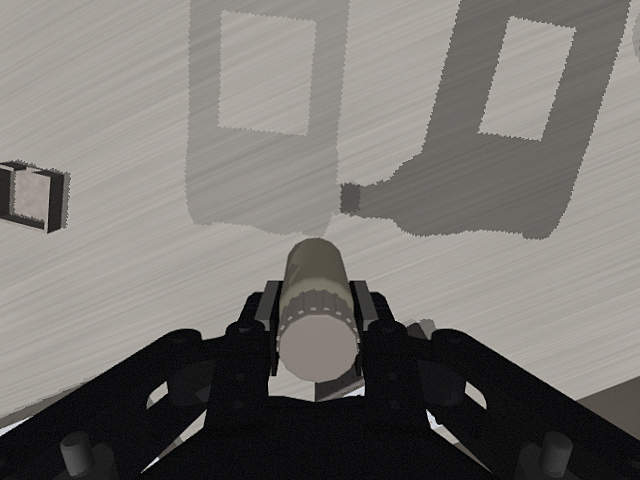

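Held upright. Moving to the small tray.

```bash
python3 -m handwheel '[{"offset":[0.001,-0.015,0],"spin":0,"grip":0},{"offset":[0.004,-0.045,0],"spin":0,"grip":0},{"offset":[0.008,-0.09,0],"spin":0,"grip":0},{"offset":[0.012,-0.14,0],"spin":0,"grip":0},{"offset":[0.016,-0.185,0],"spin":0,"grip":0},{"offset":[0.019,-0.225,0],"spin":0,"grip":0},{"offset":[0.021,-0.248,0],"spin":0,"grip":0},{"offset":[0.022,-0.257,0],"spin":0,"grip":0},{"offset":[0.022,-0.257,0.03],"spin":0,"grip":0},{"offset":[0.022,-0.257,0.07],"spin":0,"grip":0},{"offset":[0.022,-0.257,0.095],"spin":0,"grip":0},{"offset":[0.022,-0.257,0.1],"spin":0,"grip":0},{"offset":[0.022,-0.257,0.1],"spin":0,"grip":0}]'
python3 - <<'E'
from h import *
p,o=wrist();im=p["color"][:,:,::-1].copy();cv2.imwrite("pics/l_wrist.png",im);goto(.525,-.448,.0568)
E
```

```text
time_s: 26.52
eef_pos: [0.5265, -0.448, 0.2482]
eef_rot: [0.0, 0.195, 0.981, -0.0]
wrist_force: [0.5, 0.1, -0.7]
opening: 0.331
t 26.575 pos [ 0.5266 -0.4484  0.2491] offset to target [ 0.0017 -0.0002  0.0376]
```

View pics/l_wrist.png

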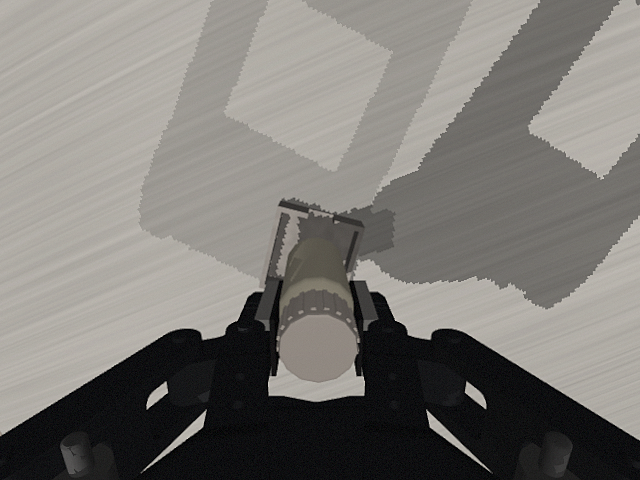

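The tray's back corners are at about (281,200) and (364,224).

```bash
python3 - <<'E'
from h import *
p,o=wrist()
im=p["color"][180:310,230:400,::-1];cv2.imwrite("pics/l2.png",cv2.resize(im,None,fx=4,fy=4,interpolation=0))
a,b=plane(p,(281,200),.018),plane(p,(364,223),.018)
u=(b-a)/np.linalg.norm(b-a);n=np.array([u[1],-u[0],0])*.026
print(np.linalg.norm(a-b),(a+b)/2+n,(a+b)/2-n)
t=(a+b)/2+n;goto(t[0],t[1],.0568)
E
```

```text
0.04951697961427635 [ 0.52442766 -0.44999827  0.018     ] [ 0.48356488 -0.41783877  0.018     ]
t 26.625 pos [ 0.5266 -0.4486  0.2495] offset to target [ 0.0016 -0.0021  0.038 ]
```

View pics/l2.png

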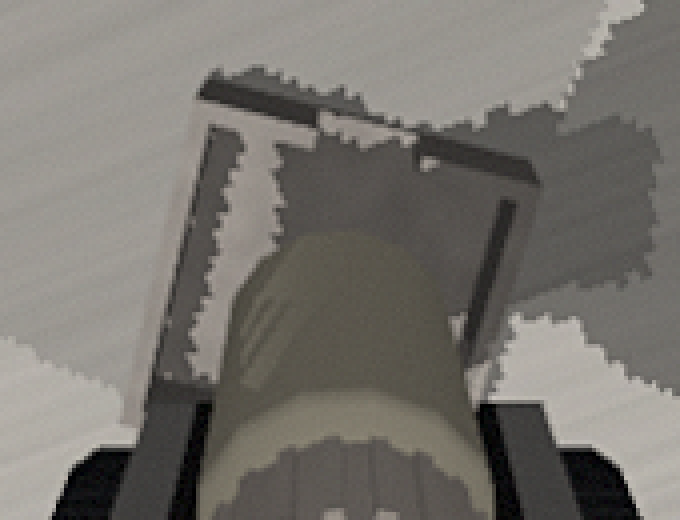

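```bash
python3 -m handwheel '[{"offset":[0,-0.002,0.01],"spin":0,"grip":0},{"offset":[0,-0.002,0.022],"spin":0,"grip":0},{"offset":[0,-0.002,0.032],"spin":0,"grip":0},{"offset":[0,-0.002,0.037],"spin":0,"grip":0},{"offset":[0,-0.002,0.038],"spin":0,"grip":0},{"offset":[0,-0.002,0.038],"spin":0,"grip":0},{"offset":[0,-0.002,0.038],"spin":0,"grip":0}]'
```

```text
time_s: 27.5
eef_pos: [0.5253, -0.4503, 0.2115]
eef_rot: [-0.0, 0.195, 0.981, 0.0]
wrist_force: [-3.9, 4.0, 12.6]
opening: 0.328
```

Contact at the expected height. Releasing and retreating.

```bash
python3 -m handwheel '[{"offset":[0,0,0],"spin":0,"grip":0.5},{"offset":[0,0,0],"spin":0,"grip":1},{"offset":[0,0,0],"spin":0,"grip":1},{"offset":[0,0,0],"spin":0,"grip":1},{"offset":[0,0,0],"spin":0,"grip":1},{"offset":[0,0,0],"spin":0,"grip":1},{"offset":[0,0,0],"spin":0,"grip":1},{"offset":[0,0,-0.02],"spin":0,"grip":1},{"offset":[0,0,-0.05],"spin":0,"grip":1},{"offset":[0,0,-0.09],"spin":0,"grip":1},{"offset":[0,0,-0.13],"spin":0,"grip":1},{"offset":[0,0,-0.15],"spin":0,"grip":1},{"offset":[0,0,-0.15],"spin":0,"grip":1},{"offset":[0,0,-0.15],"spin":0,"grip":1}]'
python3 - <<'E'
from h import *
p,o=wrist();cv2.imwrite("pics/m_wrist.png",p["color"][:,:,::-1])
p=cams.camera("scene");cv2.imwrite("pics/m_scene.png",cv2.resize(p["color"][140:350,80:560,::-1],None,fx=1.6,fy=1.6))
p=cams.camera("top");cv2.imwrite("pics/m_top.png",cv2.resize(p["color"][130:350,110:520,::-1],None,fx=1.9,fy=1.9,interpolation=3))
E
```

```text
time_s: 29.25
eef_pos: [0.5247, -0.4499, 0.3578]
eef_rot: [-0.001, 0.195, 0.981, 0.001]
wrist_force: [0.0, -0.0, -0.1]
opening: 1.002
```

View pics/m_wrist.png

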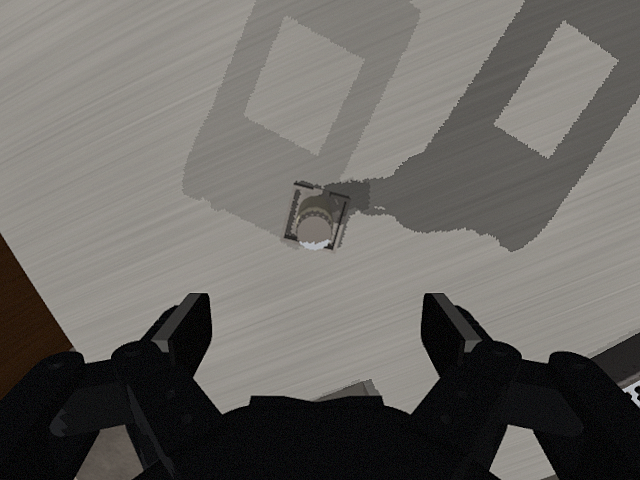

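View pics/m_scene.png

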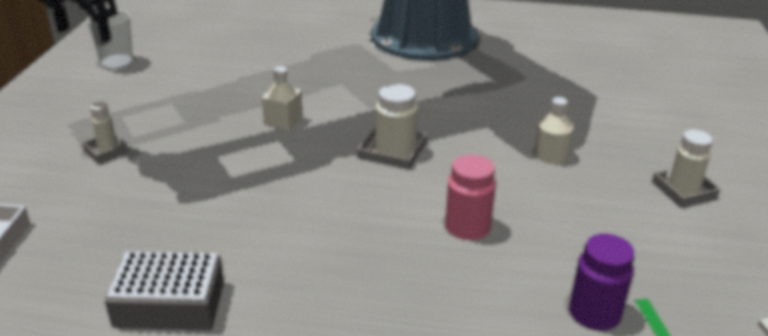

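View pics/m_top.png

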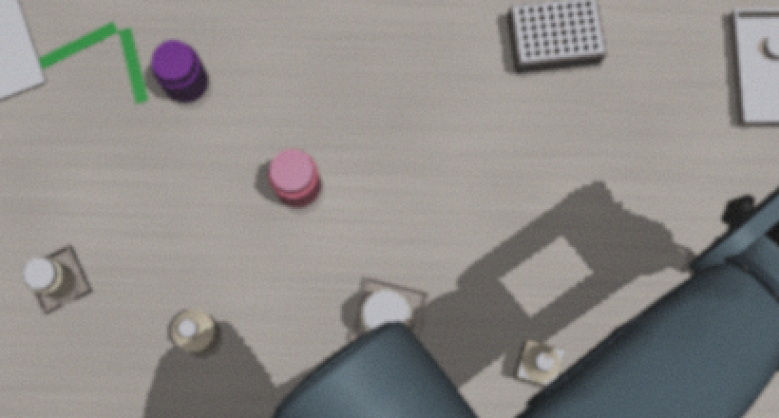

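```bash
python3 - <<'E'
from h import *
p=cams.camera("top")
print("medium cap",plane(p,(110+40/1.9,130+271/1.9),.093),"tray",plane(p,(140.8,276.8),.016))
print("large cap",plane(p,(110+387/1.9,130+311/1.9),.103),"tray",plane(p,(313.7,296.6),.016))
p,o=wrist()
print("small cap",plane(p,(314,232),.083),o["time_s"])
E
```

```text
medium cap [0.47867523 0.43887736 0.093     ] tray [0.47745554 0.4371979  0.016     ]
large cap [ 0.44092994 -0.00046546  0.103     ] tray [4.41110692e-01 1.83840430e-04 1.60000000e-02]
small cap [ 0.52134169 -0.44859006  0.083     ] 29.45
```

All three are centred within a few mm, upright and not being touched. Handing in.

```bash
python3 -c "
from bench import ctrl
print(ctrl.hand_in())"
```

```text
the job is handed in; nothing more can be done
None
```

I stood the large, medium and small wide-mouth bottles in their own trays and handed the job in at about 29.5 s of the 96 s limit; no verdict came back.

**Last checks:** The final pictures show all three bottles upright and inside their tray walls. Each was released at the height expected for the tray floor.
- **Large and medium:** the top camera puts their caps within about 2 mm of their tray centres.
- **Small:** the wrist camera puts its cap about 4 mm from its tray centre.
- **Other bottles:** I didn't re-measure the two narrow-necked bottles and the pink and purple ones. They look unmoved in the last pictures, and the gripper never went near the narrow-necked ones.
- **Gripper:** it was clear and open at the end, with the wrist force near zero.

**What disagreed:** A few network detections were wrong and I ignored them. They took the pink and purple bottles for the large one and the square flask for the small tray. The tray positions from the different cameras differed by 2 to 5 mm, so I corrected them with wrist pictures before lowering the bottles.

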